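# Present an objective to the inspection camera

## Task

Lift the blue-banded microscope objective out of the rack and present it to the small inspection camera: its front lens (the lower end, in the rack) faces the camera's glass squarely, in line with the camera's axis, about 50 mm away from the glass, touching nothing but the gripper. Grip it gently, with no more than 40 N from each finger, keep it off the camera and leave everything else where it stands. Finish while still holding it there, steady: do not put it down or let go.

Things in the scene. Friction and masses are not known exactly. Their poses are not given: they have to be found in the camera images.
- blue_objective_barrel (a point): objective to present, upright in any of the rack's 3 holes. Point on its axis at the middle of the white barrel (32 mm diameter, from 25 mm below to 25 mm above this point), 53 mm above the front lens; at the start 65 mm above the table, 25 mm above the rack's top. BLUE bands near the barrel's lower end and at its top. z axis: from front lens to thread (up in the rack); round about it.
- blue_objective_front (a point): centre of the front lens of the blue-banded objective, at the tip of its nose, 53 mm below the barrel's middle; same axes.
- blue_objective: the whole blue-banded objective, about 0.16 kg, 84 mm long; origin at the nose tip, z axis from front lens to thread. From the lower end: steel nose 24 mm diameter, 28 mm long; white barrel 32 mm diameter, 50 mm long; brass thread 20 mm diameter, 6 mm long.
- rack: grey rack fixed to the table, 70 x 220 x 40 mm (x, y, z), origin at the centre of its underside. Three 26 mm through holes in a row along its y axis at -70, 0, +70 mm. In each stands an objective, its 28 mm nose in the hole, the barrel's shoulder on the rack's top. Fingers have room on both sides of the row (closing along the rack's x axis).
- camera_glass (a point): centre of the glass of the fixed inspection camera (black round lens mount of 50 mm diameter on a white 56 mm box), 120 mm above the table. z axis: the camera's line of sight, out of the glass; it leans 30 degrees from straight up towards the robot's side (at camera yaw 0 towards -x). x and y lie in the plane of the glass.
- camera_stand: the inspection camera with its stand, fixed to the table: dark foot 110 x 110 x 12 mm, grey post 24 x 40 mm up to 87 mm on its far (+x) side, and the tilted camera head. Origin at the centre of the foot's underside; the glass is 15 mm towards -x of it (own axes) and 120 mm up.
- red_objective_barrel (a point): microscope objective, same shape and size as the blue one, standing in the rack, bands RED. Bystander: leave it in its hole. Point at the middle of its white barrel, 53 mm above its nose tip.
- yellow_objective_barrel (a point): microscope objective, same shape and size as the blue one, standing in the rack, bands YELLOW. Bystander: leave it in its hole. Point at the middle of its white barrel, 53 mm above its nose tip.
- dish: closed round dish with a yellow top, 63 mm diameter, 14 mm high, origin under its centre. Bystander.
- dropper_bottle: amber bottle, 44 mm diameter, 90 mm high, origin under its centre. Bystander.
- slide_box: flat box for slides, green with blue lid, 86 x 101 x 34 mm, origin under its centre. Bystander.
- jar: glass jar with white lid, 60 mm diameter, 70 mm high, origin under its centre. Bystander.
- screwdriver: screwdriver, 170 mm long, lying on the table along its x axis. Bystander.
Not all that is in view belongs to the job. Leave any purple look-alike of the camera_stand alone.

How it is judged:
By the outcome, as a careful person would: the job done as asked, in the order asked, and still so for the second after the job is handed in, while the arm keeps its last pose, push and grip.
It also fails if it takes over 38 s, if anything falls off the work surface, if the arm or the gripper's body presses on something with over 40 N, if the wrist force passes 120 N, or if a joint passes its speed limit or range.

## Robot

A 6-joint arm with a two-finger parallel gripper is mounted at the origin on the work surface. World frame = base frame: x ahead of the robot, y to its left, z up, the work surface at z = 0. Lengths are in m, angles in rad, forces in N, time in s.
With the tool pointing down it reaches from about 0.425 to 0.95 m from the base axis. Payload 3.5 kg.
Tool frame: the origin (TCP) lies on the centre line of the jaws, within the pads' length; the fingertips stand 17 mm ahead of it and the grasp point (between the pads) lies 2 mm behind it; z points along the fingers, y is the line along which they close (so a half turn about z gives the same grasp; the last joint's range is limited). The gripper opens to 85 mm and grips with 20 to 120 N. Pads are 22 mm wide; open, the fingers measure 114 mm over their backs; the gripper's body (76 mm by 85 mm) begins 54 mm behind the grasp point. The pads swing forward as they close: fully open they stand 13 mm farther back than shut.
Start: joints at [-1.268, 0.286, 1.577, -0, 1.279, -0.15], TCP at [0.295, -0.607, 0.248] pointing down, gripper open.
Joint ranges: [-2.77, 2.77], [-0.9, 2.22], [0.21, 2.48], [-1.53, 4.67], [0.24, 2.81], [-2.84, 2.84]. Speed limits (rad/s): [2.79, 2.79, 3.14, 3.14, 3.14, 3.14].

## Interface

Orientations are given as a unit quaternion [x, y, z, w].
In Python, from plant import ctrl gives the robot as it stands. The module is installed in compiled form; this text tells all that it offers.
- The arm moves only by the tool drive_tool, never from a script. Its argument "moves" is a list of rows, each a list of 3 entries, a list of its own where there are three numbers: the turn, a rotation vector about the tool's x, y, z in rad, then the shift along the tool's x, y, z in m, then the finger opening in m, from 0 to 0.0854. A call has 1 to 5 rows; each row shifts and turns the commanded pose from where the row before left it, along the tool's axes as they then stand; what a row does not reach is not made up. A row lasts 1/8 s, in which the tool goes at most 62.5 mm and 10.7 degrees, less where a joint would pass 70% of its speed; a pose out of reach is approached as far as the arm can. A call with a gripper value outside its range is refused whole. The fingers move at their own pace and stop on an object; "grip_force" is the grip in N (left out, the last holds). Time passes only in rows, so rows that do not move let the fingers close. It gives the time, the measured TCP pose, the force, the opening and the grip force at its end, in the units of the state.
- ctrl.get_state(): the state, without advancing time (a new reading comes with each control period).
- ctrl.read_camera(name): name is "scene" or "top"; returns a dict with "image" (420x560x3 uint8, red, green, blue), "fx", "fy", "cx", "cy" (pixels), "dist" ([k1, k2, p1, p2, k3] as OpenCV has them; the pictures are not rectified), "R" (3x3) and "t" (3): a world point X has camera coordinates R X + t. Camera axes: x right, y down, z forward; pixel columns grow to the right and rows downward; lengths in m; the calibration is good to about 2 mm. A picture is of the moment at which its call begins. There is no depth.
- ctrl.sign_off(): hands the job in; it is judged then, once.
The state is a dict: "time": time; "qpos": joint angles; "dq": joint speeds; "joint_efforts": joint torques, N m; "eef_pos": TCP position; "tcp_rot": TCP orientation; "contact_force": force on the tool from outside, world axes, zero at the start; "wrist_torque": the same for the moment, N m; "opening": opening from 0.0 (shut) to 1.0 (fully open); "finger_force": force on a finger pad.
Only numpy, scipy, OpenCV 4.12 (cv2) and the standard library are available. Lean on these libraries where they do the work, as an engineer would, in place of code of your own. Each camera call takes 0.05 s, during which the arm holds its last target. There are 200 camera calls.

## Working session

There is one attempt and no reset: what is moved stays moved. The work goes in short steps, Python scripts to look and compute and a tool call to move; the robot and the scene stay as the last step left them, time stands still between calls to the robot, and variables do not carry over. Pictures are saved under pics/ and viewed, at most 10 in all, crops included, and the job is handed in when it is done.

Besides the shell and the picture viewer there is one more tool, called as name([rows], argument=value, ...), one row to a line, values as JSON. drive_tool: Moves the arm, as the interface text tells. Its arguments: {"type":"object","properties":{"moves":{"type":"array","items":{"type":"array"}},"grip_force":{"type":"number"}},"required":["moves"]}

```bash
mkdir -p pics; python3 - <<'E'
from plant import ctrl
import cv2,numpy as np,pickle
d={n:ctrl.read_camera(n) for n in("scene","top")}
pickle.dump(d,open("c0.pkl","wb"))
for n in d:
    cv2.imwrite(f"pics/{n}0.png",d[n]["image"][:,:,::-1]); c=d[n]
    print(n,c["fx"],c["cx"],c["cy"],c["dist"],-c["R"].T@c["t"])
s=ctrl.get_state();print({k:np.round(v,3) for k,v in s.items()})
E
```

```text
scene 413.7773230819649 278.074246764667 200.6350158995249 [-0.02643753  0.          0.          0.          0.        ] [0.99877634 0.68689101 0.79901777]
top 530.1035328063906 285.0744206553259 202.13772210656595 [0.0026733 0.        0.        0.        0.       ] [ 0.4067388  -0.01207137  1.64670746]
{'time': np.float64(0.1), 'qpos': array([-1.268,  0.287,  1.578, -0.   ,  1.279, -0.15 ]), 'dq': array([-0.002, -0.002, -0.004,  0.   ,  0.001,  0.   ]), 'joint_efforts': array([ 1.0000e-03, -4.0729e+01, -2.9370e+01, -0.0000e+00,  3.0000e-03,
       -0.0000e+00]), 'eef_pos': array([ 0.295, -0.606,  0.247]), 'tcp_rot': array([ 0.974,  0.224, -0.   , -0.001]), 'contact_force': array([-0.6  ,  0.114,  0.01 ]), 'wrist_torque': array([ 0.02 , -0.016,  0.026]), 'finger_force': np.float64(0.0), 'opening': np.float64(0.999)}
```

View pics/scene0.png

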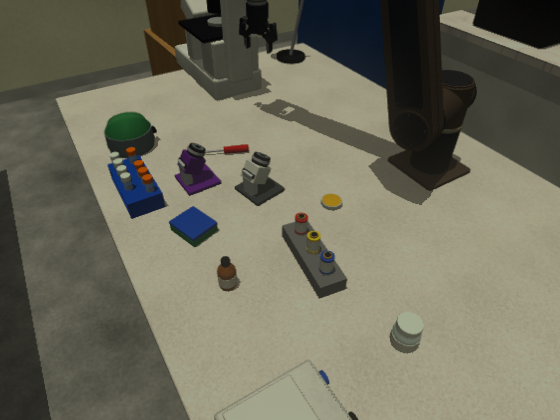

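View pics/top0.png

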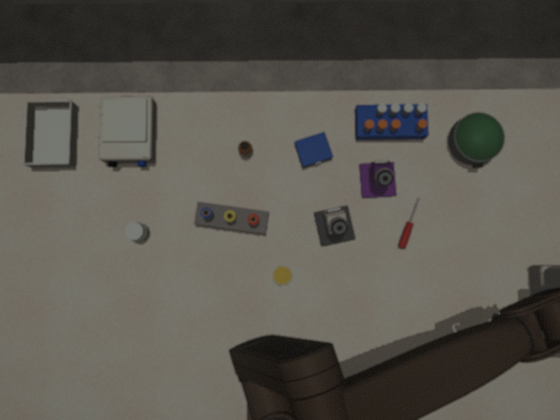

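Candidates for the objective are blue at scene (327,260) / top (206,214), yellow at (314,240) / (230,217) and red at (301,222) / (253,220). I choose blue. For the camera stand, white/dark is at scene (260,175) / top (336,226), and the purple look-alike is at (197,165) / (378,180). I choose the white one. Next I check both in a close crop.

```bash
cat > h.py <<'E'
import numpy as np,cv2,pickle
def ray(c,p):
    K=np.array([[c["fx"],0,c["cx"]],[0,c["fy"],c["cy"]],[0,0,1.]])
    q=cv2.undistortPoints(np.array([[p]],float),K,np.array(c["dist"]))[0,0]
    d=c["R"].T@np.array([q[0],q[1],1]);return -c["R"].T@c["t"],d/np.linalg.norm(d)
def plane(c,p,z):
    o,d=ray(c,p);return o+d*(z-o[2])/d[2]
def tri(c1,p1,c2,p2):
    o1,d1=ray(c1,p1);o2,d2=ray(c2,p2)
    s=np.linalg.lstsq(np.c_[d1,-d2],o2-o1,rcond=None)[0]
    a,b=o1+s[0]*d1,o2+s[1]*d2;return (a+b)/2,np.linalg.norm(a-b)
def proj(c,X):
    K=np.array([[c["fx"],0,c["cx"]],[0,c["fy"],c["cy"]],[0,0,1.]])
    return cv2.projectPoints(np.array([X],float),cv2.Rodrigues(c["R"])[0],c["t"],K,np.array(c["dist"]))[0][0,0]
E
python3 - <<'E'
from h import *
d=pickle.load(open("c0.pkl","rb"))
def crop(n,x,y,w,h,f):
    return cv2.resize(d[n]["image"][y:y+h,x:x+w,::-1],None,fx=f,fy=f,interpolation=cv2.INTER_CUBIC)
a=np.clip(crop("top",185,190,180,60,4.4)*2.0,0,255).astype(np.uint8)
b=crop("scene",220,140,140,160,2);b2=crop("scene",230,140,60,70,4.5)
o=np.zeros((600,800,3),np.uint8);o[:a.shape[0],:a.shape[1]]=a
o[270:270+b.shape[0],:b.shape[1]]=b;o[270:270+b2.shape[0],300:300+b2.shape[1]]=b2
cv2.imwrite("pics/crop.png",o)
t=d["top"];g=d["scene"]
for nm,p,q in(("blue",(206,214),(327,255)),("yel",(230,216.5),(314,235)),("red",(253,220),(301,216))):
    print(nm,plane(t,p,.096).round(4),plane(g,q,.096).round(4))
print(plane(t,(339,228),.12))
E
```

```text
blue [0.5708 0.2059 0.096 ] [0.5749 0.209  0.096 ]
yel [0.5626 0.1355 0.096 ] [0.5638 0.1419 0.096 ]
red [0.5515 0.068  0.096 ] [0.5535 0.0708 0.096 ]
[ 0.5230124  -0.18129458  0.12      ]
```

View pics/crop.png

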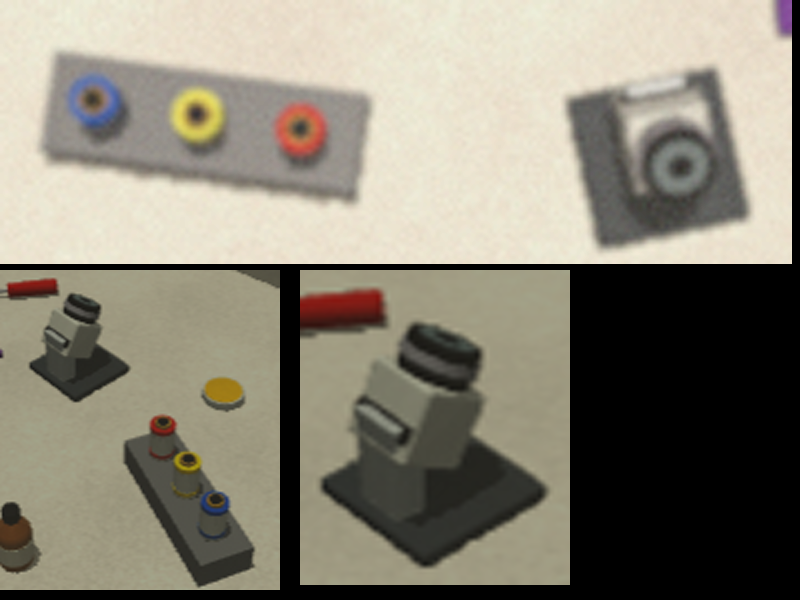

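The crop shows the blue objective at crop (95,100), the left-hand one of the three, and the white camera's glass at (680,166) on its dark foot. Next I measure precisely.

```bash
python3 - <<'E'
from h import *
d=pickle.load(open("c0.pkl","rb"));t=d["top"];g=d["scene"]
f=lambda X,Y:((X+.5)/4.4-.5+185,(Y+.5)/4.4-.5+190)
hsv=cv2.cvtColor(t["image"],cv2.COLOR_RGB2HSV)
P={}
for nm,p in(("blue",(206,213)),("yel",(230,216)),("red",(253,220))):
    w=hsv[p[1]-8:p[1]+9,p[0]-8:p[0]+9].astype(int);H,S=w[...,0],w[...,1]
    m={"blue":abs(H-115)<14,"yel":abs(H-27)<8,"red":(H<8)|(H>170)}[nm]&(S>95)
    m=m.astype(np.uint8);cnt=max(cv2.findContours(m,0,2)[0],key=cv2.contourArea)
    (cx,cy),r=cv2.minEnclosingCircle(cnt);ys,xs=np.nonzero(m)
    c=(cx+p[0]-8,cy+p[1]-8);P[nm]=plane(t,c,.09)
    print(nm,m.sum(),np.round(c,1),r,xs.mean()+p[0]-8,ys.mean()+p[1]-8,P[nm].round(4))
v=P["blue"]-P["red"];print("span",np.linalg.norm(v),"yawdeg",np.degrees(np.arctan2(-v[0],v[1])))
print("blue,crop",plane(t,f(95,100),.096))
# foot
C=[plane(t,f(*q),.012) for q in((570,98),(716,70),(748,215),(600,245))]
C=np.array(C);print(C.round(4)[:,:2]);e=[np.linalg.norm(C[i]-C[i-1]) for i in range(4)];print("edges",np.round(e,4))
xd=(C[1]-C[2])+(C[0]-C[3]);yd=(C[0]-C[1])+(C[3]-C[2])
y1=np.arctan2(xd[1],xd[0]);y2=np.arctan2(-yd[0],yd[1]);print("yaw",np.degrees([y1,y2]))
c=C.mean(0);y=(y1+y2)/2;G=c+.015*np.array([-np.cos(y),-np.sin(y),0]);print("centre",c,"glass via foot",G)
q=(230+(142.5)/4.5-.5,140+70.5/4.5-.5)
print("top",plane(t,f(680,166),.12),"scene",plane(g,q,.12),"tri",tri(t,f(680,166),g,q))
E
```

```text
blue 35 [206.5 213. ] 5.2202534675598145 207.02857142857144 213.42857142857142 [0.5744 0.2053 0.09  ]
yel 96 [229.4 216. ] 6.0222601890563965 229.53125 215.95833333333334 [0.5647 0.1379 0.09  ]
red 66 [252.8 219.2] 5.918519020080566 253.13636363636363 219.42424242424244 [0.5544 0.0688 0.09  ]
span 0.1379073062951149 yawdeg -8.347276302987485
blue,crop [0.57573903 0.20530961 0.096     ]
[[ 0.5823 -0.1174]
 [ 0.6009 -0.221 ]
 [ 0.4983 -0.2406]
 [ 0.4786 -0.1364]]
edges [0.1054 0.1053 0.1045 0.1061]
yaw [10.58543852 10.44629889]
centre [ 0.5400093  -0.17886151  0.012     ] glass via foot [ 0.52526123 -0.18159913  0.012     ]
top [ 0.52491314 -0.18180351  0.12      ] scene [ 0.52454672 -0.18175013  0.12      ] tri (array([ 0.52476382, -0.18169503,  0.12013509]), np.float64(0.00033213934175192793))
```

drive_tool([
  [[0, 0, 0], [0.04, -0.04, 0], 0.085],
  [[0, 0, 0], [0.04, -0.04, 0], 0.085],
  [[0, 0, 0], [0.04, -0.04, 0], 0.085],
  [[0, 0, 0], [0.04, -0.04, 0], 0.085],
  [[0, 0, 0], [0.04, -0.04, 0], 0.085],
], grip_force=25)

```text
time: 0.72
eef_pos: [0.3878, -0.3376, 0.2478]
tcp_rot: [0.975, 0.224, -0.0, -0.0]
contact_force: [-0.0, -0.7, 0.3]
opening: 0.993
finger_force: 0.0
```

drive_tool([
  [[0, 0, 0], [0.04, -0.04, 0], 0.085],
  [[0, 0, 0], [0.04, -0.04, 0], 0.085],
  [[0, 0, 0], [0.04, -0.04, 0], 0.085],
  [[0, 0, 0], [0.04, -0.04, 0], 0.085],
  [[0, 0, 0], [0.04, -0.04, 0], 0.085],
])

```text
time: 1.35
eef_pos: [0.4801, -0.0704, 0.2481]
tcp_rot: [0.974, 0.224, -0.0, -0.0]
contact_force: [0.8, 0.1, 0.7]
opening: 0.991
finger_force: 0.0
```

drive_tool([
  [[0, 0, 0], [0.04, -0.04, 0], 0.085],
  [[0, 0, 0], [0.04, -0.04, 0], 0.085],
  [[0, 0, 0], [0.04, -0.04, 0], 0.085],
  [[0, 0, 0], [0.04, -0.04, 0], 0.085],
  [[0, 0, 0], [0.04, -0.04, 0], 0.085],
])

```text
time: 1.98
eef_pos: [0.5725, 0.1969, 0.2478]
tcp_rot: [0.974, 0.225, -0.0, 0.0]
contact_force: [0.6, -0.7, 0.4]
opening: 0.998
finger_force: 0.0
```

drive_tool([
  [[0, 0, -0.18], [0, 0, 0], 0.085],
  [[0, 0, -0.18], [0, 0, 0], 0.085],
  [[0, 0, -0.18], [0, 0, 0], 0.085],
  [[0, 0, -0.18], [0, 0, 0], 0.085],
  [[0, 0, -0.18], [0, 0, 0], 0.085],
])

```text
time: 2.6
eef_pos: [0.572, 0.1951, 0.2476]
tcp_rot: [0.778, 0.628, -0.001, -0.0]
contact_force: [0.4, -0.0, 1.0]
opening: 0.995
finger_force: 0.0
```

drive_tool([
  [[0, 0, -0.072], [0, 0, 0], 0.085],
  [[0, 0, 0], [0, 0, 0], 0.085],
])

```text
time: 2.85
eef_pos: [0.572, 0.195, 0.2477]
tcp_rot: [0.757, 0.653, -0.0, -0.0]
contact_force: [0.5, 0.2, -0.1]
opening: 0.995
finger_force: 0.0
```

drive_tool([
  [[0, 0, 0], [0.0113, 0.0012, 0.03], 0.085],
  [[0, 0, 0], [0, 0, 0.04], 0.085],
  [[0, 0, 0], [0, 0, 0.04], 0.085],
  [[0, 0, 0], [0, 0, 0], 0.085],
])

```text
time: 3.35
eef_pos: [0.5722, 0.2055, 0.134]
tcp_rot: [0.757, 0.653, -0.004, -0.002]
contact_force: [-0.2, -0.5, 0.8]
opening: 0.997
finger_force: 0.0
```

```bash
python3 - <<'E'
from plant import ctrl
from h import *
c=ctrl.read_camera("scene");print(ctrl.get_state()["eef_pos"],proj(c,[.575,.206,.09]))
o=cv2.resize(c["image"][180:310,240:400,::-1],None,fx=4,fy=4,interpolation=cv2.INTER_CUBIC)
cv2.imwrite("pics/near.png",o)
E
```

```text
[0.57417243 0.20589596 0.13694289] [325.93839535 255.92864236]
```

View pics/near.png

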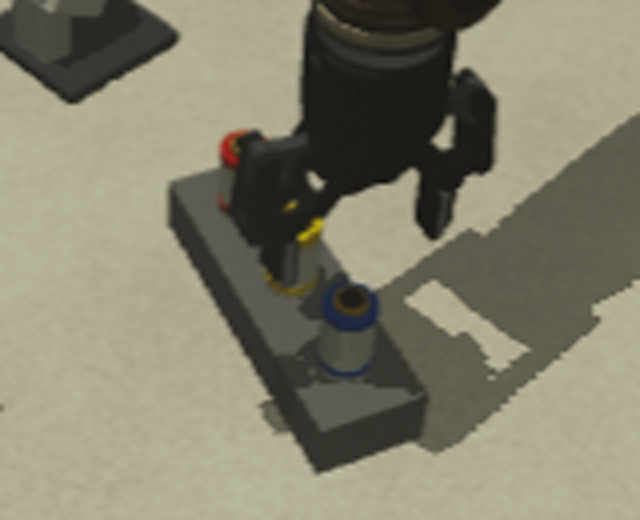

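The crop shows the blue objective at (350,303), the jaws open in line with it on both sides and the neighbours clear. I descend and grip.

drive_tool([
  [[0, 0, 0], [0.001, 0.0005, 0.03], 0.085],
  [[0, 0, 0], [0, 0, 0.03], 0.085],
  [[0, 0, 0], [0, 0, 0.008], 0.085],
  [[0, 0, 0], [0, 0, 0], 0.085],
  [[0, 0, 0], [0, 0, 0], 0.085],
])

```text
time: 4.03
eef_pos: [0.5773, 0.2073, 0.0726]
tcp_rot: [0.757, 0.654, 0.002, 0.001]
contact_force: [0.1, 0.2, -0.0]
opening: 0.994
finger_force: 0.0
```

drive_tool([
  [[0, 0, 0], [0, 0, 0], 0.06],
  [[0, 0, 0], [0, 0, 0], 0.045],
  [[0, 0, 0], [0, 0, 0], 0.036],
  [[0, 0, 0], [0, 0, 0], 0.036],
  [[0, 0, 0], [0, 0, 0], 0.034],
])

```text
time: 4.65
eef_pos: [0.5755, 0.2071, 0.0702]
tcp_rot: [0.757, 0.654, -0.0, -0.0]
contact_force: [-0.3, -0.3, 1.4]
opening: 0.4
finger_force: 0.7
```

drive_tool([
  [[0, 0, 0], [0, 0, 0], 0.028],
  [[0, 0, 0], [0, 0, 0], 0.028],
  [[0, 0, 0], [0, 0, 0], 0.025],
  [[0, 0, 0], [0, 0, 0], 0.025],
  [[0, 0, 0], [0, 0, 0], 0.025],
])

```text
time: 5.28
eef_pos: [0.5751, 0.2071, 0.0703]
tcp_rot: [0.757, 0.654, -0.001, -0.001]
contact_force: [-5.2, 1.0, 3.5]
opening: 0.363
finger_force: 25.3
```

drive_tool([
  [[0, 0, 0], [0, 0, -0.01], 0.025],
  [[0, 0, 0], [0, 0, -0.03], 0.025],
  [[0, 0, 0], [0, 0, -0.05], 0.025],
  [[0, 0, 0], [0, 0, -0.05], 0.025],
  [[0, 0, 0], [0, 0, -0.05], 0.025],
], grip_force=30)

```text
time: 5.9
eef_pos: [0.5765, 0.2067, 0.2621]
tcp_rot: [0.757, 0.654, 0.001, 0.001]
contact_force: [0.4, -0.5, -2.5]
opening: 0.366
finger_force: 30.1
```

drive_tool([
  [[0, 0, 0], [0, 0, -0.03], 0.025],
  [[0, 0, 0], [0, 0, 0], 0.025],
  [[0, 0, 0], [0, 0, 0], 0.025],
])

```text
time: 6.28
eef_pos: [0.5754, 0.2067, 0.2883]
tcp_rot: [0.757, 0.654, -0.001, -0.0]
contact_force: [-0.3, 0.8, -3.0]
opening: 0.362
finger_force: 30.3
```

```bash
python3 - <<'E'
from plant import ctrl
from h import *
c=ctrl.read_camera("scene");s=ctrl.get_state();print({k:np.round(s[k],4) for k in("eef_pos","tcp_rot","qpos","contact_force","finger_force")})
p=s["eef_pos"];print(proj(c,p-[0,0,.0583]),proj(c,p-[0,0,.0053]))
x,y=map(int,proj(c,p));print(x-60,y-30)
o=cv2.resize(c["image"][y-30:y+90,x-60:x+60,::-1],None,fx=5,fy=5,interpolation=cv2.INTER_CUBIC)
cv2.imwrite("pics/held.png",o)
E
```

```text
{'eef_pos': array([0.575 , 0.2067, 0.2874]), 'tcp_rot': array([ 0.7568,  0.6536, -0.0017, -0.0009]), 'qpos': array([ 1.7920e-01,  1.2110e-01,  1.6973e+00, -2.0000e-04,  1.3270e+00,
        3.2540e-01]), 'contact_force': array([-0.3909,  0.3749, -3.0513]), 'finger_force': np.float64(30.2557)}
[331.65851293 210.77099573] [334.08609315 190.83321931]
274 158
```

View pics/held.png

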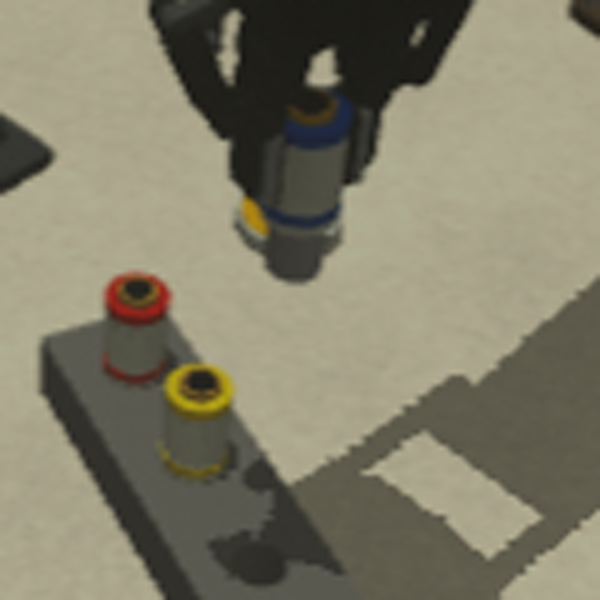

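The crop shows the objective hanging upright, nose tip at about (293,265) against a predicted (291,264). Red and yellow are undisturbed. Next I carry it across and tilt it.

drive_tool([
  [[0, 0, 0], [-0.03, -0.003, 0], 0.025],
  [[0, 0, 0], [-0.045, -0.005, -0.003], 0.025],
  [[0, 0, 0], [-0.045, -0.005, -0.003], 0.025],
  [[0, 0, 0], [-0.045, -0.005, -0.003], 0.025],
  [[0, 0, 0], [-0.045, -0.005, -0.003], 0.025],
])

```text
time: 6.95
eef_pos: [0.5213, 0.0014, 0.2997]
tcp_rot: [0.757, 0.654, -0.001, -0.001]
contact_force: [1.1, -0.3, -1.1]
opening: 0.369
finger_force: 30.2
```

drive_tool([
  [[0, 0, 0], [-0.045, -0.005, 0], 0.025],
  [[0, 0, 0], [-0.045, -0.005, 0], 0.025],
  [[0, 0, 0], [-0.045, -0.005, 0], 0.025],
  [[0, 0, 0], [-0.045, -0.005, 0], 0.025],
  [[0, 0, 0], [-0.019, 0, 0], 0.025],
])

```text
time: 7.58
eef_pos: [0.4726, -0.1929, 0.2999]
tcp_rot: [0.758, 0.653, -0.001, -0.002]
contact_force: [0.2, 1.0, -2.1]
opening: 0.367
finger_force: 30.2
```

drive_tool([
  [[-0.099, 0.034, 0], [0, 0, 0], 0.025],
  [[-0.099, 0.034, 0], [0, 0, 0], 0.025],
  [[-0.099, 0.034, 0], [0, 0, 0], 0.025],
  [[-0.099, 0.034, 0], [0, 0, 0], 0.025],
  [[-0.099, 0.034, 0], [0, 0, 0], 0.025],
])

```text
time: 8.2
eef_pos: [0.4736, -0.1906, 0.3008]
tcp_rot: [0.731, 0.631, 0.225, 0.13]
contact_force: [0.1, 0.8, -1.8]
opening: 0.366
finger_force: 30.4
```

drive_tool([
  [[0, 0, 0], [0, 0, 0], 0.025],
  [[0, 0, 0], [0, 0, 0], 0.025],
  [[0, 0, 0], [0, 0, 0], 0.025],
])

```text
time: 8.57
eef_pos: [0.4743, -0.1912, 0.3025]
tcp_rot: [0.731, 0.632, 0.223, 0.13]
contact_force: [0.3, 0.4, -2.0]
opening: 0.367
finger_force: 30.4
```

```bash
cat > err.py <<'E'
from plant import ctrl
from h import *
from scipy.spatial.transform import Rotation as Ro
G=np.array([.525,-.1817,.12]);y=np.radians(10.5);a=np.array([-.5*np.cos(y),-.5*np.sin(y),.75**.5])
def err(s,L=.0583,gap=.05):
    R=Ro.from_quat(s["tcp_rot"]);z=R.as_matrix()[:,2]
    rv=np.cross(z,-a);ang=np.arctan2(np.linalg.norm(rv),z@-a);rv=rv/np.linalg.norm(rv)*ang
    T=G+(gap+L)*a
    print("pos",s["eef_pos"].round(4),"q",s["qpos"].round(3),"F",s["contact_force"].round(1),round(float(s["finger_force"]),1))
    print("turn tool",R.inv().apply(rv).round(4),"shift tool",R.inv().apply(T-s["eef_pos"]).round(4),"world",(T-s["eef_pos"]).round(4),"t",s["time"])
if __name__=="__main__":
    err(ctrl.get_state())
E
python3 err.py
```

```text
pos [ 0.4743 -0.1912  0.3025] q [-0.777 -0.335  2.143  0.486  1.068 -0.812] F [ 0.3  0.4 -2. ] 30.4
turn tool [-0.0013 -0.0008  0.    ] shift tool [-0.015  -0.044   0.0756] world [-0.0025 -0.0003 -0.0887] t 8.575
```

drive_tool([
  [[0, 0, 0], [-0.003, -0.009, 0.015], 0.025],
  [[0, 0, 0], [-0.003, -0.009, 0.015], 0.025],
  [[0, 0, 0], [-0.003, -0.009, 0.015], 0.025],
  [[0, 0, 0], [-0.003, -0.009, 0.015], 0.025],
  [[0, 0, 0], [-0.003, -0.008, 0.0156], 0.025],
])

```text
time: 9.2
eef_pos: [0.4712, -0.1917, 0.2121]
tcp_rot: [0.731, 0.631, 0.223, 0.13]
contact_force: [0.2, 0.3, -0.4]
opening: 0.369
finger_force: 30.4
```

drive_tool([
  [[0, 0, 0], [0, 0, 0], 0.025],
  [[0, 0, 0], [0, 0, 0], 0.025],
  [[0, 0, 0], [0, 0, 0], 0.025],
])

```text
time: 9.57
eef_pos: [0.4718, -0.1922, 0.2148]
tcp_rot: [0.731, 0.631, 0.224, 0.131]
contact_force: [0.0, -0.5, -2.0]
opening: 0.366
finger_force: 30.4
```

```bash
python3 - <<'E'
from err import *
s=ctrl.get_state();err(s)
R=Ro.from_quat(s["tcp_rot"]).as_matrix();z=R[:,2];p=s["eef_pos"]
d={n:ctrl.read_camera(n) for n in("scene","top")};pickle.dump(d,open("c1.pkl","wb"))
o=np.zeros((520,800,3),np.uint8)
for i,n in enumerate(d):
    c=d[n];x,y0=map(int,proj(c,p+.05*z));f=5
    x0,y1=x-40,y0-50
    im=cv2.resize(c["image"][y1:y1+100,x0:x0+80,::-1],None,fx=f,fy=f,interpolation=cv2.INTER_CUBIC)
    if n=="top":im=np.clip(im*1.8,0,255)
    o[:500,400*i:400*i+400]=im
    for nm,X in(("tip",p+.0583*z),("shoulder",p+.0303*z),("top",p-.0197*z),("thread",p-.0257*z),("glass",G)):
        q=proj(c,X);print(n,nm,q.round(1),((q-[x0,y1]+.5)*f).round(0)+[400*i,0])
cv2.imwrite("pics/fin.png",o)
E
```

```text
pos [ 0.4718 -0.1922  0.2148] q [-0.783 -0.251  2.244  0.55   0.908 -0.928] F [ 0.  -0.5 -2. ] 30.4
turn tool [0.0012 0.0003 0.    ] shift tool [ 0.0005 -0.0006  0.0009] world [-0.0001  0.0006 -0.001 ] t 9.575
scene tip [267.3 138.9] [199. 267.]
scene shoulder [271.  129.8] [217. 222.]
scene top [277.7 113.3] [251. 139.]
scene thread [278.5 111.2] [255. 129.]
scene glass [261.  155.2] [168. 349.]
top tip [342.9 234.8] [602. 246.]
top shoulder [345.  239.2] [613. 268.]
top top [348.9 247.5] [632. 310.]
top thread [349.4 248.5] [634. 315.]
top glass [339.1 227.3] [583. 209.]
```

View pics/fin.png

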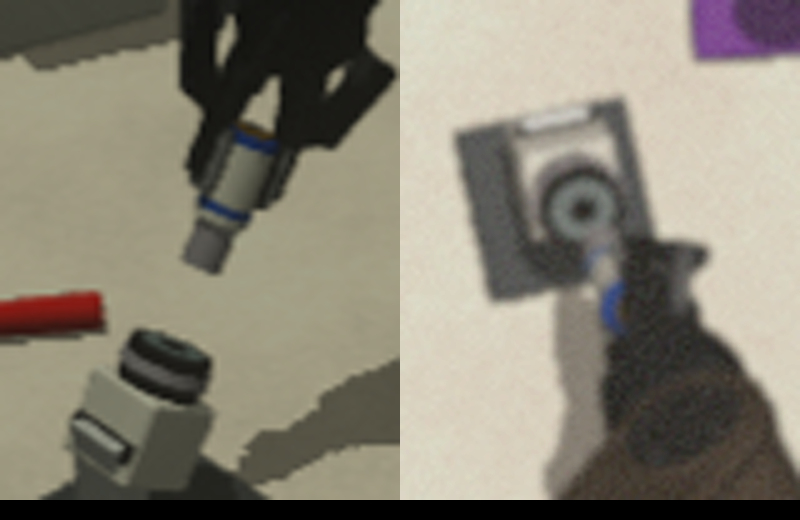

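In the left (scene) panel the nose tip is at (201,267) against a predicted (199,267), pointing at the glass at (166,348). The top panel agrees. I measure the nose edges once for any residual offset.

```bash
python3 - <<'E'
from err import *
s=ctrl.get_state();R=Ro.from_quat(s["tcp_rot"]).as_matrix();z=R[:,2];p=s["eef_pos"]
d=pickle.load(open("c1.pkl","rb"));c=d["scene"]
im=cv2.cvtColor(c["image"],cv2.COLOR_RGB2GRAY).astype(np.float32)
ax=(proj(c,p+.0583*z)-proj(c,p+.0303*z));ax/=np.linalg.norm(ax);n=np.array([-ax[1],ax[0]])
for L in(.036,.041,.046,.051,.055):
    q=proj(c,p+L*z);u=np.arange(-11,11.01,.25)
    pts=(q+u[:,None]*n).astype(np.float32)
    v=cv2.remap(im,pts[None,:,0],pts[None,:,1],cv2.INTER_LINEAR)[0];g=np.gradient(cv2.GaussianBlur(v[None],(1,5),0)[0])
    lo=np.argmin(g) ;hi=np.argmax(g);print(L,"edges",u[lo],u[hi],"mid",(u[lo]+u[hi])/2,v[::8].astype(int))
q=proj(c,p+.045*z);o,r=ray(c,q);m=c["R"].T@np.array([n[0],n[1],0]);D=np.linalg.norm(p-o)
print("mm/px",D/c["fx"]*1e3,"n world",m.round(3),"n tool",(R.T@m).round(3))
E
```

```text
0.036 edges -4.75 4.25 mid -0.25 [156 157 158 145  58  59  66  71 140 155 154 151]
0.041 edges -4.25 3.75 mid -0.25 [157 158 156 129  58  74  85  86 152 153 152 152]
0.046 edges -4.75 4.0 mid -0.375 [157 156 156 135  58  75  84  85 146 153 152 151]
0.051 edges -4.25 4.25 mid 0.0 [157 156 156 142  60  73  83  85 142 154 154 152]
0.055 edges -4.0 4.0 mid 0.0 [157 157 156 135  57  73  83  83 149 154 154 153]
mm/px 2.851355888937904 n world [ 0.667 -0.691  0.279] n tool [-0.565  0.825  0.024]
```

drive_tool([
  [[0, 0, 0], [0, 0, 0], 0.025],
  [[0, 0, 0], [0, 0, 0], 0.025],
  [[0, 0, 0], [0, 0, 0], 0.025],
  [[0, 0, 0], [0, 0, 0], 0.025],
  [[0, 0, 0], [0, 0, 0], 0.025],
])

```text
time: 10.3
eef_pos: [0.4713, -0.1918, 0.2136]
tcp_rot: [0.731, 0.631, 0.224, 0.13]
contact_force: [0.3, 0.5, -2.6]
opening: 0.365
finger_force: 30.4
```

```bash
python3 -c "
from err import *
err(ctrl.get_state());print(ctrl.sign_off())"
```

```text
pos [ 0.4713 -0.1918  0.2136] q [-0.783 -0.25   2.246  0.549  0.908 -0.928] F [ 0.3  0.5 -2.6] 30.4
turn tool [-0.0005 -0.0007 -0.    ] shift tool [0.0003 0.0004 0.0001] world [0.0004 0.0002 0.0002] t 10.3
the job is handed in; nothing more can be done
None
```

The job is handed in at 10.3 s with the blue-banded objective held steady at about 30 N per finger, front lens square to the inspection camera, on its axis and about 50 mm from the glass (residual about 0.5 mm by my measurements); sign-off gave no verdict.

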